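# Dock the sample chamber under the retaining rails

### The arm

A 6-joint arm with a two-finger parallel gripper is mounted at the origin on the work surface. World frame = base frame: x ahead of the robot, y to its left, z up, the work surface at z = 0. Lengths are in mm, angles in rad, forces in N, time in s.
With the tool pointing down it reaches from about 275 to 1000 mm from the base axis. Payload 8.4 kg.
Tool frame: the origin (TCP) lies at the very end of the fingers, on their centre line; the grasp point (between the pads) lies 19 mm behind it; z points along the fingers, y is the direction in which the jaws open and shut (so a half turn about z gives the same grasp; the last joint's range is limited). The gripper opens to 85 mm and grips with 20 to 120 N. Pads are 22 mm wide; open, the fingers measure 114 mm over their backs; the gripper's body (76 mm by 85 mm) begins 54 mm behind the grasp point. The pads swing forward as they close: fully open they stand 13 mm farther back than shut.
Start: joints at [-1.287, 0.353, 1.633, -0, 1.155, -0.002], TCP at [176.202, -599.651, 231.281] pointing down, gripper open.
Joint ranges: [-2.63, 2.63], [-0.92, 2.1], [0.06, 2.66], [-1.3, 4.44], [0, 2.69], [-3.02, 3.02]. Speed limits (rad/s): [2.22, 2.22, 2.79, 3.14, 3.14, 3.14].

### API

Orientations are given as [roll, pitch, yaw] about the fixed x, y, z axes, in that order (R = Rz(yaw) Ry(pitch) Rx(roll)).
In Python, from rig import sense, grab_frame, get_calibration, sign_off, boxes_of, trace gives the robot as it stands.
- The arm moves only by the tool servo_tool, never from a script. Its argument "rows" is a list of rows, each a list of 3 entries, a list of its own where there are three numbers: the finger opening in mm, from 0 to 85.4, then the shift along the tool's x, y, z in mm, then the turn, a rotation vector about the tool's x, y, z in degrees. A call has 1 to 8 rows; each row shifts and turns the commanded pose from where the row before left it, along the tool's axes as they then stand; what a row does not reach is not made up. A row lasts 1/8 s, in which the tool goes at most 62.5 mm and 10.7 degrees, less where a joint would pass 70% of its speed; a pose out of reach is approached as far as the arm can. A call is refused whole if a number of a shift passes 62.5 or a number of a turn 10.7, either way. A call with a gripper value outside its range is refused whole. The fingers move at their own pace and stop on an object; "force" is the grip in N (left out, the last holds). Time passes only in rows, so rows that do not move let the fingers close. It gives the time, the measured TCP pose, the force and the opening at its end, in the units of the state.
- sense(): the state, without advancing time (a new reading comes with each control period).
- grab_frame(name): name is "scene" or "top"; returns the picture (384x512x3 uint8, blue, green, red); there is no depth.
- get_calibration(name): a dict with "intrinsics" (3x3 intrinsics, pixels), "k1" (the pictures are not rectified: a ray, as slopes to the right and down, at radius r is drawn at 1 + k1 r^2 times it, then the intrinsics apply), "world_to_cam" (4x4, takes a point from world to camera coordinates). Camera axes: x right, y down, z forward; pixel columns grow to the right and rows downward; lengths in mm; the calibration is good to about 2 mm. A picture is of the moment at which its call begins. get_calibration takes no time and is no camera call.
- sign_off(): hands the job in, once; it reports no verdict.
Trained networks look in the newest picture that a camera, given by its name, has taken for a name from the list of things; names that differ only in an ending like _2 or _b are one class to them, and where a whole thing is asked for, a point or a joint stands for the part that bears it (a point fixed in the world has none). Each returns a list of dicts, best first, with "conf" (0 to 1); they miss things now and then, are a little off and sometimes report something else, mostly with a low value. They report only what shows in the picture. A call takes as long as a camera call.
- boxes_of(camera, thing): "centre" ([x, y, z] in mm, in the coordinates of the camera as it stood for that picture, good to about 4 mm: the middle of the surface that is visible of it).
- trace(camera, thing): "mask" (384x512 bool, what is visible of it).
The state is a dict: "clock": time; "qpos": joint angles; "qvel": joint speeds; "joint_efforts": joint torques, N m; "eef_pos": TCP position; "tcp_rot": TCP orientation; "contact_force": force on the tool from outside, world axes, zero at the start; "wrist_torque": the same for the moment, N m; "opening": opening from 0.0 (shut) to 1.0 (fully open).
Only numpy, scipy, OpenCV 4.12 (cv2) and the standard library are available. Lean on these libraries where they do the work, as an engineer would, in place of code of your own. Each camera call takes 0.05 s, during which the arm holds its last target. There are 200 camera calls.

### The job

Load the square-footed sample chamber into the black docking plate: stand it on the plate in front of the channel mouth, then slide its foot in under the overhanging rails, pushing gently but firmly against the sprung seal until the spring catch has snapped up behind the foot. Feel for it: how deep the seal sits is not known beforehand, and while it is in the channel the chamber must never be pressed with more than about 20 N. Let go, leaving the chamber upright and latched, and leave the other things on the bench where they are.

Things in the scene. Friction and masses are not known exactly. Their poses are not given: they have to be found in the camera images.
- dock: Fixed black docking plate with aluminium rails, 235 (x) by 116 (y), 10 thick; x from -95 to +140 mm. Origin on its underside, on the channel's centre line. Channel runs along +x (the way in); its floor is the plate's top, z=10. Rails x=-10 to 132: inner faces y=+-32; lips overhang inwards to y=+-19, underside z=20.5, top z=25.5. Below, x is in this frame, mm.
- stand (a point): Point on the plate's top at x=-66, on the centre line: bare room before the mouth (x=-95 to -36) where the chamber can be stood down, its centre over this point. Axes as the dock's.
- mouth (a point): Channel mouth: on the floor, centre line, x=-10, where rails and lips begin. Aluminium flared lead-ins, 15.5 high, run from here out to x=-35, where they stand at about y=+-41. Axes as the dock's.
- cover (a point): Near edge (x=87, top, z=25.5) of the cover joining the lips at the far end. Beneath and before it is a sprung rubber seal: 1.5 N to start, 1.5 N/mm, bottoms hard after 4.5 mm. Seal and catch sit on one carriage set at s = 0 to 24 mm (not measured): chamber centre meets the seal at x=42.5+s, the catch snaps up at about 45+s, the seal bottoms at 47+s.
- catch (a joint): How far the steel catch in the floor (wedge 16 wide, ramp to the mouth, upright face to the seal) is pressed down, m: 0 = up, 4.5 mm above the floor; about 0.0045 with the foot on it. Spring 2.4 to 3.8 N. Sliding over it takes up to 5 N; it snaps up at a push of about 7 to 10 N, the seal bottoms at 10 to 13 N: a steady 12 to 15 N seats the chamber, which then rests at x=44.5+s.
- chamber_mid (a point): Centre, half-way up, of the loose chamber to dock (0.26 to 0.49 kg), 66 tall: black square foot 60x60x8, clear round wall 28 across, black square cap 40x40x24 on top with a steel dot. Cap's middle (hold here) is 21 above this point, underside 33 below. Axes along the foot's sides, z up; any side may go in first. A similar chamber with round foot and cap is not it.

How it is judged:
By the outcome, as a careful person would: the job done as asked, in the order asked, and still so for the second after the job is handed in, with the robot touching nothing.
It also fails if it takes over 51 s, if anything falls off the work surface, if the arm or the gripper's body presses on something with over 40 N, if the wrist force passes 120 N, or if a joint passes its speed limit or range.

## Working session

There is one attempt and no reset: what is moved stays moved. The work goes in short steps, Python scripts to look and compute and a tool call to move; the robot and the scene stay as the last step left them, time stands still between calls to the robot, and variables do not carry over. Pictures are saved under pics/ and viewed, about 8 in all and at most 12, crops included, and the job is handed in when it is done.

Besides the shell and the picture viewer there is one more tool, called after ">>>" as name([rows], argument=value, ...), one row to a line, values as JSON. servo_tool: Moves the arm, as the interface text tells. Its arguments: {"type":"object","properties":{"rows":{"type":"array","items":{"type":"array"}},"force":{"type":"number"}},"required":["rows"]}

```bash
mkdir -p pics; cat > h.py <<'E'
import numpy as np, cv2
from rig import *
def cal(n):
    c=get_calibration(n); return np.array(c["intrinsics"],float),float(c["k1"]),np.array(c["world_to_cam"],float)
def proj(n,P):
    K,k1,T=cal(n); P=np.atleast_2d(P).astype(float); c=P@T[:3,:3].T+T[:3,3]; s=c[:,:2]/c[:,2:]
    s=s*(1+k1*(s**2).sum(1,keepdims=True)); return s@K[:2,:2].T+K[:2,2]
def unproj(n,uv,z):
    K,k1,T=cal(n); uv=np.atleast_2d(uv).astype(float)
    s=cv2.undistortPoints(uv.reshape(-1,1,2),K,np.array([k1,0,0,0.])).reshape(-1,2)
    d=np.c_[s,np.ones(len(s))]@T[:3,:3]; o=-T[:3,:3].T@T[:3,3]
    return o+d*((z-o[2])/d[:,2])[:,None]
def toworld(n,c):
    T=cal(n)[2]; return T[:3,:3].T@(np.array(c)-T[:3,3])
E
python3 - <<'E'
from h import *
print({k:np.round(v,3).tolist() if not np.isscalar(v) else v for k,v in sense().items()})
for n in("scene","top"):
    cv2.imwrite(f"pics/{n}0.png",grab_frame(n)); K,k,T=cal(n); print(n,K.tolist(),k,np.round(-T[:3,:3].T@T[:3,3]))
    for t in("dock","chamber_mid"):
        for b in boxes_of(n,t)[:3]: print(n,t,round(b["conf"],2),np.round(toworld(n,b["centre"]),1))
E
```

```text
{'clock': 0.0, 'qpos': [-1.287, 0.354, 1.634, 0.0, 1.155, -0.002], 'qvel': [0.001, -0.0, 0.001, -0.0, -0.0, -0.001], 'joint_efforts': [-0.003, -60.525, -34.207, -0.0, 0.009, 0.0], 'eef_pos': [176.072, -599.187, 230.548], 'tcp_rot': [-3.14, -0.0, 0.286], 'contact_force': [0.676, 0.003, -0.039], 'wrist_torque': [-0.055, 0.003, -0.001], 'opening': 1.0022056070341292}
scene [[497.4486362214118, 0.0, 262.22233802469566], [0.0, 497.4486362214118, 186.85279172781625], [0.0, 0.0, 1.0]] -0.055756683499730696 [1009.  135.  795.]
scene dock 0.78 [574.7 153.3   9.1]
scene chamber_mid 0.61 [ 490.3 -305.    18.1]
top [[349.8554957121782, 0.0, 254.98028185700608], [0.0, 349.8554957121782, 192.17562755272343], [0.0, 0.0, 1.0]] -0.08563600192719058 [450. -64. 685.]
top dock 0.7 [555.7 149.2   7.1]
```

View pics/top0.png

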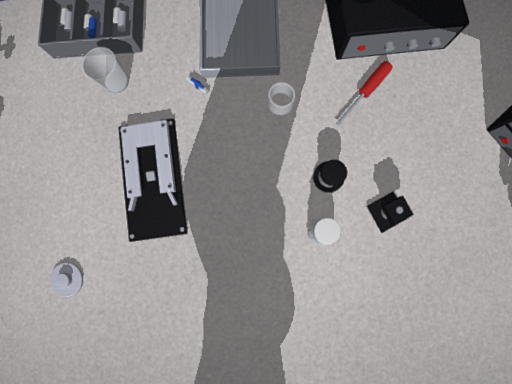

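View pics/scene0.png

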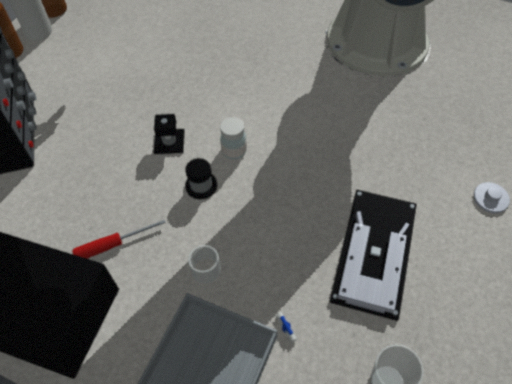

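The top view shows the dock at about (153,180) with its mouth toward the robot (image bottom). The square-footed chamber is at (390,211), with the round one at (330,176). Next I'll fit both.

```bash
python3 - <<'E'
from h import *
im=grab_frame("top")
a=cv2.resize(im[110:250,110:200],None,fx=4,fy=4,interpolation=cv2.INTER_CUBIC)
b=cv2.resize(im[180:242,355:425],None,fx=6,fy=6,interpolation=cv2.INTER_CUBIC)
c=np.zeros((560,800,3),np.uint8); c[:560,:360]=a; c[:372,370:790]=b
cv2.imwrite("pics/c1.png",c)
for t in("dock","chamber_mid"):
    for b in trace("top",t)[:2]:
        m=b["mask"].astype(np.uint8); p=np.argwhere(m)[:,::-1]; r=cv2.minAreaRect(p.astype(np.float32)); bx=cv2.boxPoints(r)
        print(t,b["conf"],m.sum(),np.round(bx,1).tolist(),np.round(unproj("top",bx,10)[:,:2],1).tolist())
E
```

```text
dock 0.89 6911 [[114.5, 124.19999694824219], [174.89999389648438, 117.19999694824219], [188.6999969482422, 235.89999389648438], [128.3000030517578, 242.89999389648438]] [[674.5, 228.9], [683.2, 103.6], [445.1, 77.3], [434.3, 196.9]]
chamber_mid 0.81 1069 [[365.8999938964844, 206.10000610351562], [399.5, 187.8000030517578], [413.8999938964844, 214.39999389648438], [380.3999938964844, 232.6999969482422]] [[491.6, -267.4], [525.2, -336.4], [472.3, -361.5], [439.4, -292.6]]
```

View pics/c1.png

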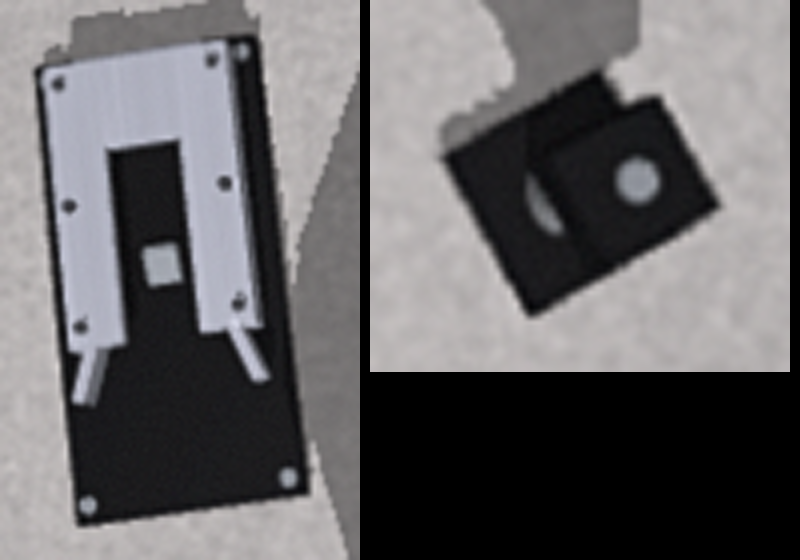

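The crop shows the plate corners, lips and catch at (162,264), plus the chamber's foot corners and the dot at (637,181). I'll fit both poses by least squares.

```bash
python3 - <<'E'
from h import *
from scipy.optimize import least_squares
px=lambda p,f,o:(np.array(p,float)+.5)/f-.5+np.array(o)
def tf(q,M):
    c,s=np.cos(q[2]),np.sin(q[2]); M=np.array(M,float)
    return np.c_[q[0]+c*M[:,0]-s*M[:,1],q[1]+s*M[:,0]+c*M[:,1],M[:,2]]
def fit(M,uv,q0):
    r=least_squares(lambda q:(proj("top",tf(q,M))-uv).ravel(),q0,x_scale=[1,1,.01],loss="soft_l1")
    print(np.round(r.x,3),np.round((proj("top",tf(r.x,M))-uv),1).tolist()); return r.x
M=[(-95,58,10),(-95,-58,10),(140,-58,10),(140,58,10),(-10,19,25.5),(-10,-19,25.5),(87,19,25.5),(87,-19,25.5)]
d=fit(M,px([(79,524),(308,490),(258,36),(36,68),(126,345),(200,333),(108,150),(180,141)],4,(110,110)),[540,150,.11])
C=[(30,30,8),(-30,30,8),(30,-30,8),(0,0,66),(20,-20,66),(-20,-20,66)]
# foot-left corner, bottom, top ; dot; cap top, cap right
uv=px(np.array([(443,155),(530,316),(602,70),(637,181),(658,97),(718,207)])-[370,0],6,(355,180))
c=fit(C,uv,[480,-300,.5])
w=unproj("top",px([(162,264)],4,(110,110)),13)[0]; e=w[:2]-d[:2]
print("catch x",np.cos(d[2])*e[0]+np.sin(d[2])*e[1],-np.sin(d[2])*e[0]+np.cos(d[2])*e[1])
print("stand",tf(d,[(-66,0,10)]),"mouth",tf(d,[(-10,0,10)]))
print("round one", [np.round(unproj("top",[p],66),0).tolist() for p in [(330,173)]])
E
```

```text
[5.36496e+02 1.48423e+02 1.07000e-01] [[-0.6, 1.5], [0.4, 2.2], [-0.2, -0.7], [-0.4, -0.2], [-0.1, -0.2], [0.6, 0.0], [-0.3, -0.2], [0.6, -0.8]]
[ 4.79435e+02 -3.09363e+02  4.41000e-01] [[-0.2, -0.3], [0.0, 0.4], [-0.3, -0.1], [-0.5, 0.2], [0.2, -0.8], [0.9, 0.6]]
catch x 28.811975197342456 0.9925631547707341
stand [[470.86995342 141.40563966  10.        ]] mouth [[526.55250329 147.3599356   10.        ]]
round one [[[550.0, -190.0, 66.0]]]
```

>>> servo_tool([
  [85,[46.6,-24.1,0],[0,0,0]],
  [85,[46.6,-24.1,0],[0,0,0]],
  [85,[46.6,-24.1,0],[0,0,0]],
  [85,[46.6,-24.1,0],[0,0,0]],
  [85,[46.6,-24.1,0],[0,0,0]],
  [85,[46.6,-24.1,0],[0,0,0]],
  [85,[46.6,-24,0],[0,0,0]],
  [85,[46.6,-24,0],[0,0,-8.9]],
], force=60)

```text
clock: 1.45
eef_pos: [480.8, -308.5, 231.5]
tcp_rot: [3.141, -0.0, 0.444]
contact_force: [0.3, -1.0, 0.4]
opening: 0.993
```

>>> servo_tool([
  [85,[0,0,50],[0,0,0]],
  [85,[0,0,50],[0,0,0]],
  [85,[0,0,20],[0,0,0]],
  [85,[0,0,0],[0,0,0]],
  [85,[0,0,0],[0,0,0]],
])

```text
clock: 2.08
eef_pos: [480.2, -310.2, 112.3]
tcp_rot: [3.14, -0.001, 0.441]
contact_force: [0.8, 0.1, -0.2]
opening: 0.996
```

```bash
python3 - <<'E'
from h import *
s=sense(); print(s["clock"],np.round(s["eef_pos"],1),np.round(s["tcp_rot"],3))
a=grab_frame("scene")[70:250,110:290]; cv2.imwrite("pics/d1.png",cv2.resize(a,None,fx=3,fy=3,interpolation=cv2.INTER_CUBIC))
E
```

```text
2.075 [ 480.2 -310.2  112.3] [ 3.14e+00 -1.00e-03  4.41e-01]
```

View pics/d1.png

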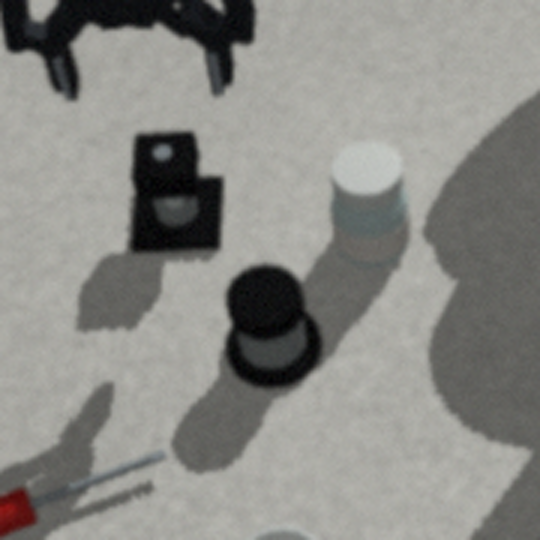

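The scene crop shows the open gripper above the chamber and the dot at (162,152), i.e. about pixel (163.7,120.4). I'll check this against the top-view fit.

```bash
python3 - <<'E'
from h import *
print(unproj("scene",[(163.7,120.4)],66), proj("scene",[(480.2,-310.2,93.3),(480.2,-310.2,112.3)]))
E
```

```text
[[ 478.79551766 -312.32439482   66.        ]] [[161.88190965 111.62917011]
 [160.14826206 104.70585597]]
```

>>> servo_tool([
  [85,[0,0,40],[0,0,0]],
  [85,[0,0,39],[0,0,0]],
  [85,[0,0,0],[0,0,0]],
  [85,[0,0,0],[0,0,0]],
  [30,[0,0,0],[0,0,0]],
  [30,[0,0,0],[0,0,0]],
  [30,[0,0,0],[0,0,0]],
  [30,[0,0,0],[0,0,0]],
], force=60)

```text
clock: 3.12
eef_pos: [480.1, -310.1, 33.4]
tcp_rot: [3.14, -0.001, 0.441]
contact_force: [-1.3, 1.0, 8.5]
opening: 0.462
```

>>> servo_tool([
  [30,[0,0,0],[0,0,0]],
  [30,[0,0,0],[0,0,0]],
  [30,[0,0,0],[0,0,0]],
])

```text
clock: 3.5
eef_pos: [480.1, -310.1, 33.4]
tcp_rot: [3.141, -0.001, 0.441]
contact_force: [-1.3, 0.5, 7.7]
opening: 0.461
```

>>> servo_tool([
  [30,[0,0,-15],[0,0,0]],
  [30,[0,0,-40],[0,0,0]],
  [30,[0,0,-45],[0,0,0]],
  [30,[0,0,0],[0,0,0]],
])

```text
clock: 4.0
eef_pos: [481.5, -311.0, 136.2]
tcp_rot: [3.136, -0.003, 0.441]
contact_force: [0.4, -1.1, -5.4]
opening: 0.46
```

>>> servo_tool([
  [30,[23,-51.5,0],[0,0,0]],
  [30,[23,-51.5,0],[0,0,0]],
  [30,[23,-51.5,0],[0,0,0]],
  [30,[23,-51.5,0],[0,0,0]],
  [30,[23,-51.5,0],[0,0,0]],
  [30,[23,-51.5,0],[0,0,0]],
  [30,[23,-51.5,0],[0,0,0]],
  [30,[23,-51.5,0],[0,0,0]],
])

```text
clock: 5.0
eef_pos: [468.9, 142.9, 131.5]
tcp_rot: [-3.141, 0.001, 0.441]
contact_force: [1.0, -0.3, -4.3]
opening: 0.461
```

>>> servo_tool([
  [30,[0,0,0],[0,0,-10.1]],
  [30,[0,0,0],[0,0,-10.1]],
  [30,[0,0,0],[0,0,-10.1]],
  [30,[0,0,0],[0,0,-10.1]],
  [30,[0,0,0],[0,0,-10.1]],
  [30,[0,0,0],[0,0,-10.1]],
  [30,[0,0,0],[0,0,-10.3]],
  [30,[0,0,0],[0,0,0]],
])

```text
clock: 6.0
eef_pos: [469.1, 141.1, 131.5]
tcp_rot: [-3.14, 0.0, 1.677]
contact_force: [0.5, -0.8, -3.8]
opening: 0.461
```

>>> servo_tool([
  [30,[0,0,40],[0,0,0]],
  [30,[0,0,20],[0,0,0]],
  [30,[0,0,0],[0,0,0]],
  [30,[0,0,0],[0,0,0]],
])

```text
clock: 6.5
eef_pos: [470.4, 141.5, 72.8]
tcp_rot: [3.141, -0.0, 1.677]
contact_force: [-0.3, 0.2, -3.1]
opening: 0.459
```

```bash
python3 - <<'E'
from h import *
a=grab_frame("scene")[150:330,290:450]; b=grab_frame("top")[100:260,100:220]
s=sense(); print(s["clock"],np.round(s["eef_pos"],1),np.round(s["tcp_rot"],3),np.round(s["contact_force"],1),s["opening"])
c=np.zeros((560,800,3),np.uint8); A=cv2.resize(a,None,fx=3,fy=3,interpolation=cv2.INTER_CUBIC); c[:540,:480]=A[:,:480]
B=cv2.resize(b,None,fx=2.6,fy=2.6,interpolation=cv2.INTER_CUBIC); c[:B.shape[0],485:485+B.shape[1]]=B
cv2.imwrite("pics/e1.png",c)
E
```

```text
6.6 [470.8 141.6  73.2] [ 3.14  -0.     1.677] [-0.1  0.2 -4.4] 0.45761895124405066
```

View pics/e1.png

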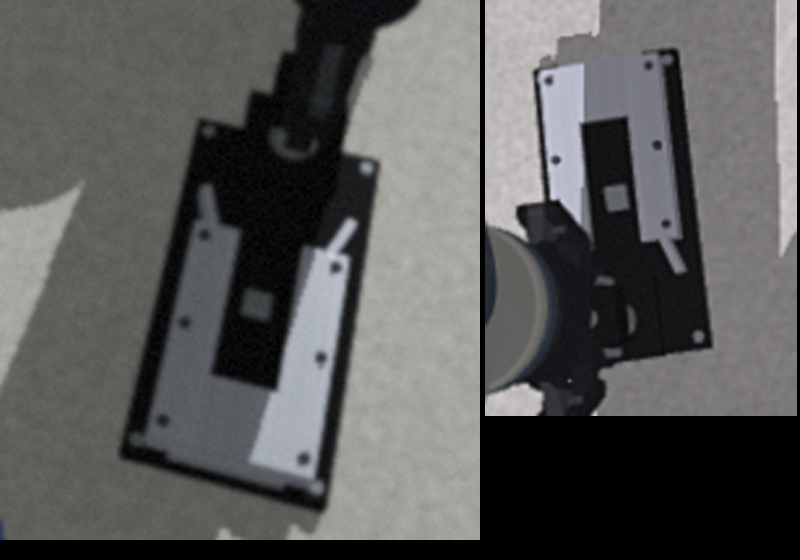

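The chamber is held upright over the stand area and is black on black. I'll lower it to just above the plate, then look with gamma lifted.

>>> servo_tool([
  [30,[0,0,15],[0,0,0]],
  [30,[0,0,11],[0,0,0]],
  [30,[0,0,1],[0,0,0]],
  [30,[0,0,1],[0,0,0]],
  [30,[0,0,0],[0,0,0]],
])

```text
clock: 7.22
eef_pos: [470.2, 141.4, 44.4]
tcp_rot: [3.141, -0.0, 1.679]
contact_force: [-0.5, 0.3, -3.5]
opening: 0.461
```

>>> servo_tool([
  [30,[0,0,0.7],[0,0,0]],
  [30,[0,0,0.7],[0,0,0]],
  [30,[0,0,0],[0,0,0]],
])

```text
clock: 7.6
eef_pos: [470.3, 141.4, 43.4]
tcp_rot: [3.141, -0.0, 1.679]
contact_force: [-1.0, -1.8, 5.7]
opening: 0.46
```

```bash
python3 - <<'E'
from h import *
a=grab_frame("scene")[185:265,335:425]; b=grab_frame("top")[170:250,120:200]
s=sense(); print(s["clock"],np.round(s["eef_pos"],1),np.round(s["tcp_rot"],3),np.round(s["contact_force"],1),s["opening"])
g=lambda i,f:cv2.resize((255*np.clip(i/110.,0,1)**.5).astype(np.uint8),None,fx=f,fy=f,interpolation=cv2.INTER_CUBIC)
c=np.zeros((400,800,3),np.uint8); A=g(a,4.4); B=g(b,4.9); c[:A.shape[0],:A.shape[1]]=A; c[:B.shape[0],400:400+B.shape[1]]=B
cv2.imwrite("pics/f1.png",c)
E
```

```text
7.7 [470.3 141.4  43.4] [ 3.141 -0.     1.679] [-1.2 -2.4  6.2] 0.4585644148529428
```

View pics/f1.png

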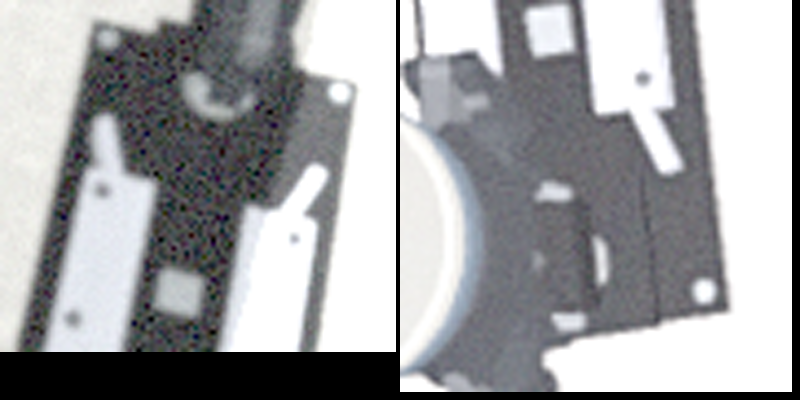

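Foot edge shows as a thin dark line from (642,180) to (658,322) in the right panel, with the plate's edge at (728,308). I'll measure that spacing numerically.

```bash
python3 - <<'E'
from h import *
im=np.mean([grab_frame("top").astype(float).mean(2) for _ in range(4)],0)
d=np.array([536.5,148.4,.107]); 
def dk(uv,z):
    e=unproj("top",uv,z)[:,:2]-d[:2]; c,s=np.cos(d[2]),np.sin(d[2]); return np.c_[c*e[:,0]+s*e[:,1],-s*e[:,0]+c*e[:,1]]
F=[];P=[]
for r in range(209,234):
    u0=120+(243+(r-170-37)*(16/29))/4.9; w=np.arange(int(u0)-2,int(u0)+5); F.append((w[np.argmin(im[r,w])],r))
    w=np.arange(175,195); k=np.argmax(im[r,w]>70); a,b=im[r,w[k]-1],im[r,w[k]]; P.append((w[k]-1+(70-a)/(b-a),r))
for n,L in(("foot",F),("plate",P)):
    q=dk(np.array(L,float),10); print(n,np.round(np.median(q[:,1]),1),np.polyfit(q[:,0],q[:,1],1),np.round(q[::6,1],1))
E
```

```text
foot -29.2 [ 2.05264309e-02 -2.78245842e+01] [-28.5 -29.2 -29.8 -30.4 -29.1]
plate -58.2 [ -0.19226063 -69.03667277] [-58.  -58.2 -58.3 -47.3 -57.8]
```

>>> servo_tool([
  [30,[0,0,-0.8],[0,0,0]],
  [30,[0,0,0],[0,0,0]],
  [30,[0,5,0],[0,0,0]],
  [30,[0,5,0],[0,0,0]],
  [30,[0,5,0],[0,0,0]],
  [30,[0,5,0],[0,0,0]],
  [30,[0,4,0],[0,0,0]],
  [30,[0,0,0],[0,0,0]],
])

```text
clock: 8.9
eef_pos: [494.3, 144.0, 43.7]
tcp_rot: [3.141, -0.0, 1.679]
contact_force: [-0.6, 0.1, -4.2]
opening: 0.46
```

>>> servo_tool([
  [30,[0,2,0],[0,0,0]],
  [30,[0,2,0],[0,0,0]],
  [30,[0,2,0],[0,0,0]],
  [30,[0,2,0],[0,0,0]],
  [30,[0,2,0],[0,0,0]],
  [30,[0,0,0],[0,0,0]],
])

```text
clock: 9.65
eef_pos: [504.1, 145.0, 43.7]
tcp_rot: [3.141, -0.0, 1.679]
contact_force: [0.5, 0.3, -3.5]
opening: 0.466
```

>>> servo_tool([
  [30,[0,2,0],[0,0,0]],
  [30,[0,2,0],[0,0,0]],
  [30,[0,2,0],[0,0,0]],
  [30,[0,2,0],[0,0,0]],
  [30,[0,2,0],[0,0,0]],
  [30,[0,2,0],[0,0,0]],
  [30,[0,2,0],[0,0,0]],
  [30,[0,0,0],[0,0,0]],
])

```text
clock: 10.65
eef_pos: [518.0, 146.6, 43.7]
tcp_rot: [3.141, -0.0, 1.679]
contact_force: [0.4, -0.1, -4.0]
opening: 0.457
```

>>> servo_tool([
  [30,[0,2,0],[0,0,0]],
  [30,[0,2,0],[0,0,0]],
  [30,[0,2,0],[0,0,0]],
  [30,[0,2,0],[0,0,0]],
  [30,[0,2,0],[0,0,0]],
  [30,[0,0,0],[0,0,0]],
])

```text
clock: 11.4
eef_pos: [527.8, 147.6, 43.7]
tcp_rot: [3.142, -0.0, 1.679]
contact_force: [0.4, 0.3, -2.7]
opening: 0.458
```

>>> servo_tool([
  [30,[0,2,0],[0,0,0]],
  [30,[0,2,0],[0,0,0]],
  [30,[0,2,0],[0,0,0]],
  [30,[0,2,0],[0,0,0]],
  [30,[0,2,0],[0,0,0]],
  [30,[0,2,0],[0,0,0]],
  [30,[0,0,0],[0,0,0]],
])

```text
clock: 12.28
eef_pos: [540.0, 148.9, 43.8]
tcp_rot: [3.141, -0.0, 1.679]
contact_force: [-2.3, -0.0, -0.8]
opening: 0.46
```

>>> servo_tool([
  [30,[0,2,0],[0,0,0]],
  [30,[0,2,0],[0,0,0]],
  [30,[0,2,0],[0,0,0]],
  [30,[0,2,0],[0,0,0]],
  [30,[0,2,0],[0,0,0]],
  [30,[0,0,0],[0,0,0]],
])

```text
clock: 13.02
eef_pos: [550.0, 150.0, 43.8]
tcp_rot: [3.141, -0.0, 1.679]
contact_force: [-0.6, 0.2, -1.4]
opening: 0.458
```

>>> servo_tool([
  [30,[0,2,0],[0,0,0]],
  [30,[0,2,0],[0,0,0]],
  [30,[0,2,0],[0,0,0]],
  [30,[0,2,0],[0,0,0]],
  [30,[0,2,0],[0,0,0]],
  [30,[0,0,0],[0,0,0]],
])

```text
clock: 13.78
eef_pos: [560.0, 151.1, 43.8]
tcp_rot: [3.141, 0.0, 1.679]
contact_force: [-0.1, 0.2, -0.7]
opening: 0.458
```

>>> servo_tool([
  [30,[0,2,0],[0,0,0]],
  [30,[0,2,0],[0,0,0]],
  [30,[0,2,0],[0,0,0]],
  [30,[0,2,0],[0,0,0]],
  [30,[0,2,0],[0,0,0]],
  [30,[0,2,0],[0,0,0]],
  [30,[0,0,0],[0,0,0]],
])

```text
clock: 14.65
eef_pos: [571.9, 152.4, 43.7]
tcp_rot: [3.141, -0.0, 1.679]
contact_force: [-0.9, -0.1, -0.5]
opening: 0.461
```

>>> servo_tool([
  [30,[0,1.5,0],[0,0,0]],
  [30,[0,1.5,0],[0,0,0]],
  [30,[0,1.5,0],[0,0,0]],
  [30,[0,0,0],[0,0,0]],
])

```text
clock: 15.15
eef_pos: [576.2, 152.8, 43.7]
tcp_rot: [3.141, -0.0, 1.679]
contact_force: [-1.3, -0.3, -1.0]
opening: 0.458
```

>>> servo_tool([
  [30,[0,1.5,0],[0,0,0]],
  [30,[0,1.5,0],[0,0,0]],
  [30,[0,0,0],[0,0,0]],
])

```text
clock: 15.52
eef_pos: [579.2, 153.2, 43.7]
tcp_rot: [3.141, -0.0, 1.679]
contact_force: [-0.9, -0.9, -0.6]
opening: 0.459
```

>>> servo_tool([
  [30,[0,1.5,0],[0,0,0]],
  [30,[0,1.5,0],[0,0,0]],
  [30,[0,0,0],[0,0,0]],
])

```text
clock: 15.9
eef_pos: [582.2, 153.5, 43.7]
tcp_rot: [3.141, -0.0, 1.679]
contact_force: [-1.3, -0.5, -0.8]
opening: 0.457
```

>>> servo_tool([
  [30,[0,1.5,0],[0,0,0]],
  [30,[0,1.5,0],[0,0,0]],
  [30,[0,0,0],[0,0,0]],
])

```text
clock: 16.27
eef_pos: [585.2, 153.8, 43.7]
tcp_rot: [3.141, -0.0, 1.679]
contact_force: [-1.2, -0.5, 0.1]
opening: 0.457
```

>>> servo_tool([
  [30,[0,1.5,0],[0,0,0]],
  [30,[0,1.5,0],[0,0,0]],
  [30,[0,0,0],[0,0,0]],
])

```text
clock: 16.65
eef_pos: [588.1, 154.2, 43.7]
tcp_rot: [3.141, -0.0, 1.679]
contact_force: [-1.3, -0.4, -0.2]
opening: 0.457
```

>>> servo_tool([
  [30,[0,1,0],[0,0,0]],
  [30,[0,1,0],[0,0,0]],
  [30,[0,0,0],[0,0,0]],
])

```text
clock: 17.02
eef_pos: [590.0, 154.3, 43.7]
tcp_rot: [3.141, -0.0, 1.679]
contact_force: [-0.6, 0.1, -0.7]
opening: 0.463
```

>>> servo_tool([
  [30,[0,1,0],[0,0,0]],
  [30,[0,1,0],[0,0,0]],
  [30,[0,0,0],[0,0,0]],
])

```text
clock: 17.4
eef_pos: [592.0, 154.6, 43.7]
tcp_rot: [3.141, -0.0, 1.679]
contact_force: [-1.4, -0.2, -0.0]
opening: 0.461
```

>>> servo_tool([
  [30,[0,1,0],[0,0,0]],
  [30,[0,1,0],[0,0,0]],
  [30,[0,0,0],[0,0,0]],
])

```text
clock: 17.77
eef_pos: [594.0, 154.8, 43.7]
tcp_rot: [3.141, -0.0, 1.679]
contact_force: [-1.5, 0.2, -1.0]
opening: 0.465
```

Centre is now about x=58.4, with no seal contact yet.

>>> servo_tool([
  [30,[0,1,0],[0,0,0]],
  [30,[0,1,0],[0,0,0]],
  [30,[0,0,0],[0,0,0]],
])

```text
clock: 18.15
eef_pos: [596.0, 155.0, 43.7]
tcp_rot: [3.141, -0.0, 1.679]
contact_force: [-0.2, 0.3, -1.0]
opening: 0.46
```

>>> servo_tool([
  [30,[0,1,0],[0,0,0]],
  [30,[0,1,0],[0,0,0]],
  [30,[0,0,0],[0,0,0]],
])

```text
clock: 18.52
eef_pos: [598.0, 155.2, 43.7]
tcp_rot: [3.141, -0.0, 1.679]
contact_force: [-0.7, 0.1, -0.6]
opening: 0.459
```

>>> servo_tool([
  [30,[0,1,0],[0,0,0]],
  [30,[0,0,0],[0,0,0]],
])

```text
clock: 18.77
eef_pos: [598.9, 155.3, 43.7]
tcp_rot: [3.141, -0.0, 1.678]
contact_force: [-1.5, 0.3, -1.0]
opening: 0.456
```

>>> servo_tool([
  [30,[0,1,0],[0,0,0]],
  [30,[0,1,0],[0,0,0]],
  [30,[0,0,0],[0,0,0]],
])

```text
clock: 19.15
eef_pos: [600.9, 155.5, 43.7]
tcp_rot: [3.141, -0.0, 1.679]
contact_force: [-1.5, 0.1, -0.9]
opening: 0.455
```

>>> servo_tool([
  [30,[0,1,0],[0,0,0]],
  [30,[0,0,0],[0,0,0]],
])

```text
clock: 19.4
eef_pos: [601.7, 155.6, 43.6]
tcp_rot: [-3.141, 0.0, 1.679]
contact_force: [-2.1, -0.2, -1.3]
opening: 0.464
```

>>> servo_tool([
  [30,[0,1,0],[0,0,0]],
  [30,[0,0,0],[0,0,0]],
])

```text
clock: 19.65
eef_pos: [602.4, 155.6, 43.5]
tcp_rot: [-3.141, 0.0, 1.679]
contact_force: [-4.3, -0.1, -0.2]
opening: 0.456
```

Seal contact felt at TCP x≈601.4. I'll continue in 1 mm steps.

>>> servo_tool([
  [30,[0,1,0],[0,0,0]],
  [30,[0,0,0],[0,0,0]],
])

```text
clock: 19.9
eef_pos: [603.3, 155.8, 43.5]
tcp_rot: [-3.141, 0.0, 1.678]
contact_force: [-5.6, 0.0, 0.6]
opening: 0.456
```

>>> servo_tool([
  [30,[0,1,0],[0,0,0]],
  [30,[0,0,0],[0,0,0]],
])

```text
clock: 20.15
eef_pos: [603.8, 155.8, 43.5]
tcp_rot: [-3.14, 0.0, 1.678]
contact_force: [-6.4, -0.6, 2.6]
opening: 0.457
```

>>> servo_tool([
  [30,[0,1,0],[0,0,0]],
  [30,[0,0,0],[0,0,0]],
])

```text
clock: 20.4
eef_pos: [604.2, 155.8, 43.5]
tcp_rot: [-3.138, 0.0, 1.678]
contact_force: [-10.8, -0.1, 4.6]
opening: 0.457
```

>>> servo_tool([
  [30,[0,0.6,0],[0,0,0]],
  [30,[0,0,0],[0,0,0]],
])

```text
clock: 20.65
eef_pos: [604.5, 155.8, 43.5]
tcp_rot: [-3.138, 0.0, 1.678]
contact_force: [-11.0, -0.9, 6.4]
opening: 0.459
```

```bash
python3 - <<'E'
from h import *
f=[];p=[]
for i in range(3):
    im=grab_frame("scene"); s=sense(); f.append(s["contact_force"]); p.append(s["eef_pos"])
print(np.round(f,1).tolist(),np.round(p,1).tolist(),s["clock"],np.round(s["wrist_torque"],2))
a=im[170:330,325:425]; cv2.imwrite("pics/g1.png",cv2.resize((255*np.clip(a/130.,0,1)**.6).astype(np.uint8),None,fx=3.7,fy=3.7,interpolation=cv2.INTER_CUBIC))
E
```

```text
[[-11.6, -0.3, 5.8], [-10.8, -1.1, 4.8], [-10.1, -1.2, 5.9]] [[604.5, 155.8, 43.5], [604.5, 155.8, 43.5], [604.5, 155.8, 43.5]] 20.8 [-0.03  1.91 -0.08]
```

View pics/g1.png

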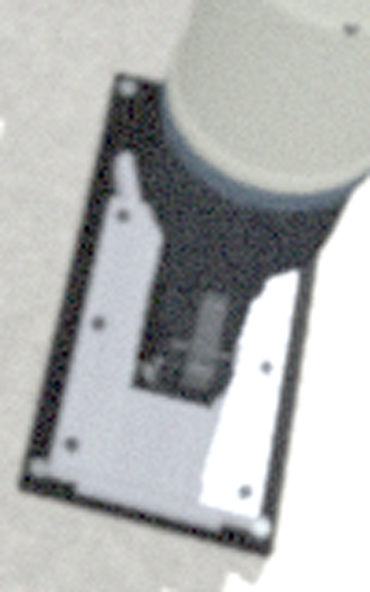

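The chamber is under the lips near the cover, but the gripper hides the catch. I'll push on to about 14 N.

>>> servo_tool([
  [30,[0,0.5,0],[0,0,0]],
  [30,[0,0,0],[0,0,0]],
  [30,[0,0,0],[0,0,0]],
])

```text
clock: 21.18
eef_pos: [604.7, 155.8, 43.5]
tcp_rot: [-3.137, 0.0, 1.678]
contact_force: [-11.8, -1.0, 7.3]
opening: 0.457
```

>>> servo_tool([
  [30,[0,0.5,0],[0,0,0]],
  [30,[0,0,0],[0,0,0]],
  [30,[0,0,0],[0,0,0]],
])

```text
clock: 21.55
eef_pos: [605.0, 155.9, 43.5]
tcp_rot: [-3.137, 0.0, 1.678]
contact_force: [-12.6, -0.8, 7.7]
opening: 0.461
```

>>> servo_tool([
  [30,[0,0.4,-0.5],[0,0,0]],
  [30,[0,0,0],[0,0,0]],
  [30,[0,0,0],[0,0,0]],
])

```text
clock: 21.92
eef_pos: [605.6, 155.9, 43.6]
tcp_rot: [-3.137, 0.0, 1.678]
contact_force: [-9.9, -0.5, 2.8]
opening: 0.458
```

>>> servo_tool([
  [30,[0,0.5,0],[0,0,0]],
  [30,[0,0,0],[0,0,0]],
  [30,[0,0,0],[0,0,0]],
])

```text
clock: 22.3
eef_pos: [605.6, 156.0, 43.6]
tcp_rot: [-3.136, 0.0, 1.678]
contact_force: [-10.4, -1.2, 4.1]
opening: 0.46
```

>>> servo_tool([
  [30,[0,0.5,-0.1],[0,0,0]],
  [30,[0,0,0],[0,0,0]],
  [30,[0,0,0],[0,0,0]],
])

```text
clock: 22.68
eef_pos: [606.0, 156.0, 43.6]
tcp_rot: [-3.136, 0.0, 1.678]
contact_force: [-10.9, -0.2, 3.5]
opening: 0.456
```

>>> servo_tool([
  [30,[0,0.5,-0.1],[0,0,0]],
  [30,[0,0,0],[0,0,0]],
  [30,[0,0,0],[0,0,0]],
])

```text
clock: 23.05
eef_pos: [606.3, 156.0, 43.6]
tcp_rot: [-3.136, 0.0, 1.678]
contact_force: [-12.1, 0.1, 2.8]
opening: 0.461
```

>>> servo_tool([
  [30,[0,0.5,-0.1],[0,0,0]],
  [30,[0,0,0],[0,0,0]],
  [30,[0,0,0],[0,0,0]],
])

```text
clock: 23.42
eef_pos: [606.4, 156.1, 43.6]
tcp_rot: [-3.135, 0.0, 1.678]
contact_force: [-13.1, -0.9, 4.0]
opening: 0.461
```

>>> servo_tool([
  [30,[0,0.4,-0.1],[0,0,0]],
  [30,[0,0,0],[0,0,0]],
  [30,[0,0,0],[0,0,0]],
])

```text
clock: 23.8
eef_pos: [606.5, 156.0, 43.7]
tcp_rot: [-3.134, 0.0, 1.678]
contact_force: [-13.5, 0.1, 3.8]
opening: 0.453
```

>>> servo_tool([
  [30,[0,0.4,0],[0,0,0]],
  [30,[0,0,0],[0,0,0]],
  [30,[0,0,0],[0,0,0]],
])

```text
clock: 24.18
eef_pos: [606.5, 156.0, 43.6]
tcp_rot: [-3.133, 0.001, 1.678]
contact_force: [-14.8, 0.4, 6.5]
opening: 0.459
```

>>> servo_tool([
  [30,[0,-1,0],[0,0,0]],
  [30,[0,-1,0],[0,0,0]],
  [30,[0,-1,0],[0,0,0]],
  [30,[0,0,0],[0,0,0]],
])

```text
clock: 24.68
eef_pos: [605.6, 155.9, 43.6]
tcp_rot: [-3.138, 0.0, 1.678]
contact_force: [-7.2, 0.9, -3.6]
opening: 0.457
```

>>> servo_tool([
  [30,[0,-1,0],[0,0,0]],
  [30,[0,-1,0],[0,0,0]],
  [30,[0,0,0],[0,0,0]],
])

```text
clock: 25.05
eef_pos: [604.1, 155.8, 43.6]
tcp_rot: [-3.139, 0.0, 1.678]
contact_force: [-5.2, 0.5, -4.8]
opening: 0.457
```

>>> servo_tool([
  [30,[0,-1,0],[0,0,0]],
  [30,[0,0,0],[0,0,0]],
  [30,[0,0,0],[0,0,0]],
])

```text
clock: 25.42
eef_pos: [604.0, 155.8, 44.2]
tcp_rot: [-3.14, 0.0, 1.679]
contact_force: [-5.2, -1.0, -5.7]
opening: 0.46
```

>>> servo_tool([
  [30,[0,-1,0],[0,0,0]],
  [30,[0,0,0],[0,0,0]],
  [30,[0,0,0],[0,0,0]],
])

```text
clock: 25.8
eef_pos: [603.7, 155.8, 44.7]
tcp_rot: [3.141, 0.0, 1.679]
contact_force: [-3.9, -0.1, -6.3]
opening: 0.459
```

>>> servo_tool([
  [30,[0,-1,0],[0,0,0]],
  [30,[0,0,0],[0,0,0]],
  [30,[0,0,0],[0,0,0]],
])

```text
clock: 26.18
eef_pos: [603.5, 155.8, 44.9]
tcp_rot: [3.14, -0.0, 1.679]
contact_force: [1.7, -0.9, -8.3]
opening: 0.458
```

It is blocked on pull-back at about 2.9 mm behind the bottomed position, which means the catch is up. I'll lower it back onto the floor, ease off and release.

>>> servo_tool([
  [30,[0,0.5,0.7],[0,0,0]],
  [30,[0,0,0.5],[0,0,0]],
  [30,[0,0,0],[0,0,0]],
  [30,[0,0,0],[0,0,0]],
])

```text
clock: 26.68
eef_pos: [603.5, 155.9, 43.7]
tcp_rot: [3.141, -0.0, 1.679]
contact_force: [-0.8, 0.2, -2.3]
opening: 0.462
```

>>> servo_tool([
  [30,[0,-1,0],[0,0,0]],
  [30,[0,-1,0],[0,0,0]],
  [30,[0,0,0],[0,0,0]],
  [30,[0,0,0],[0,0,0]],
])

```text
clock: 27.18
eef_pos: [603.2, 155.9, 43.9]
tcp_rot: [3.137, -0.0, 1.679]
contact_force: [6.2, 1.2, -5.2]
opening: 0.461
```

Pulling at 6 N hardly moves it, so it is latched. Now neutralise and release.

>>> servo_tool([
  [30,[0,1.3,0.2],[0,0,0]],
  [30,[0,0,0],[0,0,0]],
  [60,[0,0,0],[0,0,0]],
  [85,[0,0,0],[0,0,0]],
  [85,[0,0,0],[0,0,0]],
  [85,[0,0,0],[0,0,0]],
  [85,[0,0,0],[0,0,0]],
  [85,[0,0,0],[0,0,0]],
])

```text
clock: 28.18
eef_pos: [602.3, 155.7, 43.2]
tcp_rot: [-3.142, -0.0, 1.679]
contact_force: [0.7, 0.1, -0.3]
opening: 0.997
```

>>> servo_tool([
  [85,[0,0,-20],[0,0,0]],
  [85,[0,0,-40],[0,0,0]],
  [85,[0,0,-60],[0,0,0]],
  [85,[0,-55,-25],[0,0,0]],
  [85,[0,-60,0],[0,0,0]],
  [85,[0,-60,0],[0,0,0]],
  [85,[-60,0,0],[0,0,0]],
  [85,[-60,0,0],[0,0,0]],
])

```text
clock: 29.18
eef_pos: [441.3, 17.1, 190.0]
tcp_rot: [3.138, 0.0, 1.682]
contact_force: [0.8, 0.3, -0.2]
opening: 0.998
```

>>> servo_tool([
  [85,[-60,0,0],[0,0,0]],
  [85,[-60,0,0],[0,0,0]],
  [85,[0,0,0],[0,0,0]],
])

```text
clock: 29.55
eef_pos: [454.9, -105.4, 189.7]
tcp_rot: [3.139, 0.001, 1.673]
contact_force: [0.1, 0.8, 0.4]
opening: 0.995
```

```bash
python3 - <<'E'
from h import *
a=grab_frame("scene")[170:330,325:425]; b=grab_frame("top")[110:250,100:210]
g=lambda i,f:cv2.resize((255*np.clip(i/150.,0,1)**.6).astype(np.uint8),None,fx=f,fy=f,interpolation=cv2.INTER_CUBIC)
A=g(a,3.5);B=g(b,4); c=np.zeros((560,800,3),np.uint8); c[:A.shape[0],:A.shape[1]]=A; c[:560,355:355+B.shape[1]]=B
cv2.imwrite("pics/h1.png",c)
E
```

```text
(no output)
```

View pics/h1.png

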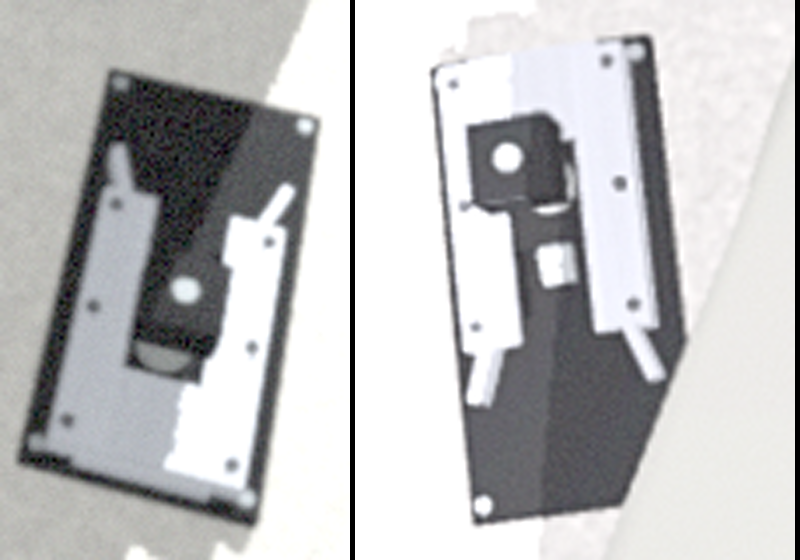

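The top view shows the chamber standing upright under the lips, with the dot at (507,158). The catch is fully visible behind its foot at (556,264), the same place as before docking. The gripper is clear.

```bash
python3 -c "
from rig import *
print(sense()['clock'],sign_off())"
```

```text
the job is handed in; nothing more can be done
29.65 None
```

The chamber is latched in the docking plate, standing upright, and the job was handed in at 29.65 s.

- **Docking:** I gripped the chamber by its cap, stood it on the plate before the mouth and slid it in under the rails. It met the seal at about x = 66 mm in the dock's frame, so s is roughly 23 mm. I pushed on in small steps until the seal bottomed; the highest reading at the end of a step was about 15 N.
- **Pull test:** The chamber came back about 3 mm and then stopped. A 6 N pull moved it only 0.3 mm further. My slight raising during the push lifted it about 1 mm on the first pull-back, so I lowered it onto the floor before pulling again.
- **Last picture:** The catch stands up behind the foot, looking as it did before docking, and the gripper is well clear.
- **Not confirmed:** The snap never showed as a clear change in force, and the gripper hid the catch while I pushed. The latch rests on the pull test and the last picture. The other things on the bench were not touched on the route I took, but I did not check them in a final full view.
- **Disagreements:** The two cameras differed by about 3 mm on the chamber's position. The near corners of the plate were about 2 pixels off in the dock fit. Neither caused trouble.

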